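Press a reglued phone in a hand-pumped clamp and hold the lever

TASK

The back of the phone has just been reglued. Take the phone out of its wooden stand, slide it edgewise down into the slot of the clamp press so that it stands on the slot's floor, roughly centred, and let go of it; then pump the press's upright lever until the spring-loaded pad meets the phone and is pushed in about halfway, never nearly all the way in, which would crack the phone. Finish still holding the lever there so that the pad keeps pressing; move the jaw only by pumping the lever, and leave the mug, the glue bottle and the mouse alone.

Things in the scene. Friction and masses are not known exactly. Their poses are not given: they have to be found in the camera images.
- phone: black phone, upright on its long edge: 9 mm thick (its x), 150 mm long (y), 75 mm high (z), 0.15-0.25 kg; origin at the centre of its underside. Starts standing in a wooden stand (70 x 100 mm, 30 mm tall, slot 20 mm deep, 13 mm wide), underside 10 mm above the desk, upper 55 mm free. It may go into the press either way round.
- press: clamp press fixed to the desk, dark steel base 275 mm long, 10 mm thick. Origin on the desk on the press's mid-line. x is level, the way the jaw closes; y lies across, parallel to the slot; z up. In this frame: rear end x = -160 mm; lever pin x = -63 mm, z = 84 mm; slot x = 82 to 95 mm (centre 88.5); front end x = 115 mm.
- slot (a point): centre of the slot's floor, 10 mm above the desk, axes as the press. Slot 13 mm wide (x), open at both ends (y). Behind it (+x) a back plate 130 mm long; in front (-x) two posts 23 mm wide, 107 mm apart between centres; the pad passes between them. Plate and posts rise 34 mm above the slot's floor, then flared lead-ins to about 41 mm that widen the mouth to about 20 mm.
- jaw_bar (a joint): travel of toothed bar and jaw towards the slot, m, 0 (backed off) to 0.066; starts at 0 to 0.02. Gap from the free pad's face to the back plate is 53 mm minus this, so it meets the 9 mm phone against the back plate at 0.044; going on pushes the pad in by as much. About 5 N of friction holds the bar after a stroke; pressed harder, it springs back to 2-4 N when the lever is let go.
- jaw: aluminium jaw plate on the front of the toothed bar, 50 mm wide, 34 mm tall; it carries the pad. Origin at the press's origin, moved along with the bar.
- plunger (a joint): how far the spring-loaded pad is pushed in towards the jaw, m: 0 (free) to 0.020 (all the way in). The spring gives 1 N per mm.
- pad: black rubber pad 44 mm wide, 28 mm tall, 8 mm thick, its centre 30 mm above the desk, on a steel plunger with a visible coil in front of the jaw, 20 mm of free plunger between pad and jaw; moves with jaw and plunger. Origin at the press's origin, moved along with the bar and less the plunger's value.
- trigger (a joint): lever angle, rad: 0 (released, leaning 0.3 towards the slot) to 0.6 (stop, leaning 0.3 away from it). A spring returns it. Drawing it away from the slot (press -x) drives the bar forward by a pawl, 28 mm per rad after 0 to 4.5 mm idle (full stroke 12 to 17 mm); on the way back the bar stays. Push at the grip: 3-6 N spring plus 0.42 x bar load.
- lever: the upright pump lever above the pin: a dark flat stem 9 x 18 mm with a round black cross grip on top (diameter 16 mm, 44 mm long across the press). Origin on the pin.
- grip (a point): centre of the lever's cross grip, 66 mm from the pin, 147 mm above the desk when released. In the press's frame x = -63 mm + 66 mm sin(0.3 - trigger), z = 84 mm + 66 mm cos(0.3 - trigger). Can be gripped from above across its 16 mm, the fingers closing along the press's x.
- mug: bystander: white mug, 80 mm across, 92 mm tall; origin at the centre of its underside
- glue: bystander: small clear glue bottle, 34 mm across, 100 mm tall; origin at the centre of its underside
- mouse: bystander: black computer mouse, 100 x 60 x 32 mm; origin at the centre of its underside

How it is judged:
On the way, in this order (a step that is already met when the one before it is completed fails the run):
1. the phone stands in the slot of the press, let go, the pad not yet on it (z of phone in the frame of slot between -0.004 and 0.004 m and x of phone in the frame of slot between -0.006 and 0.006 m and y of phone in the frame of slot between -0.02 and 0.02 m and angle between phone's own z axis and vertical below 0.12 rad and angle between the y axis of phone and the y axis of slot, either way round below 0.07 rad and contact force between each of the fingers, pad and phone below 0.2 N), for 0.2 s.
2. the pad, driven by the lever, meets the phone (contact force between pad and phone above 1 N and contact force between the fingers and lever above 0.5 N), for 0.1 s.
At the end, for the whole second after the job is handed in: The phone stands upright (within 0.12 rad) on the slot's floor (within 4 mm), along the slot (within 0.07 rad), centred within 20 mm along it, touched by no finger; the pad presses on it and is pushed in by 6 to 15 mm of its 20 mm (over 5 N); the fingers still hold the lever with more than 1 N (z of phone in the frame of slot between -0.004 and 0.004 m and x of phone in the frame of slot between -0.006 and 0.006 m and y of phone in the frame of slot between -0.02 and 0.02 m and angle between phone's own z axis and vertical below 0.12 rad and angle between the y axis of phone and the y axis of slot, either way round below 0.07 rad and contact force between the fingers and phone below 0.2 N and contact force between pad and phone above 5 N and value of joint plunger between 0.006 and 0.015 m and contact force between the fingers and lever above 1 N); the arm keeps its last pose, push and grip.
It fails at once if the pad is pushed in by more than 17 mm: the phone cracks (value of joint plunger above 0.017 m).
It fails at once if the robot pushes the jaw or the pad directly (contact force between any of the arm, the fingers and jaw above 1 N).
It fails at once if the mug is moved (distance of mug from where it was at the start of the episode above 0.03 m).
It fails at once if the glue bottle is moved (distance of glue from where it was at the start of the episode above 0.03 m).
It fails at once if the mouse is moved (distance of mouse from where it was at the start of the episode above 0.03 m).
It also fails if it takes over 64 s, if anything falls off the work surface, if the arm or the gripper's body presses on something with over 40 N, if the wrist force passes 120 N, or if a joint passes its speed limit or range.

ROBOT

A 7-joint arm with a two-finger parallel gripper is mounted at the origin on the work surface. World frame = base frame: x ahead of the robot, y to its left, z up, the work surface at z = 0. Lengths are in m, angles in rad, forces in N, time in s.
With the tool pointing down it reaches from about 0.4 to 0.925 m from the base axis. Payload 5.6 kg.
Tool frame: the origin (TCP) lies midway between the tips of the shut fingers; the grasp point (between the pads) lies 19 mm behind it; z points along the fingers, y is the direction in which the jaws open and shut (so a half turn about z gives the same grasp; the last joint's range is limited). The gripper opens to 85 mm and grips with 20 to 120 N. Pads are 22 mm wide; open, the fingers measure 114 mm over their backs; the gripper's body (76 mm by 85 mm) begins 54 mm behind the grasp point. The pads swing forward as they close: fully open they stand 13 mm farther back than shut.
Start: joints at [1.204, 0.468, -0.012, 1.603, 0.006, 1.071, -0.056], TCP at [0.207, -0.616, 0.231] pointing down, gripper open.
Joint ranges: [-2.53, 2.53], [-0.31, 2.02], [-1.57, 1.55], [0.28, 2.44], [-1.29, 4.43], [0.15, 1.84], [-2.92, 2.92]. Speed limits (rad/s): [2.57, 2.57, 3.14, 3.14, 3.14, 3.14, 3.14].

INTERFACE

Orientations are given as [roll, pitch, yaw] about the fixed x, y, z axes, in that order (R = Rz(yaw) Ry(pitch) Rx(roll)).
In Python, from plant import robot, eyes, job gives the robot as it stands. The module is installed in compiled form; this text tells all that it offers.
- The arm moves only by the shell command python3 -m crank 'ROWS'. ROWS is a JSON object of lists of equal length, an entry for each row: "offset": the shift along the world's x, y, z in mm, a list of three; "rotation": the turn, a rotation vector about the world's x, y, z in degrees, a list of three; "fingers": the finger opening in mm, from 0 to 85.4. A call has 1 to 8 rows; each row is the pose to reach, as a shift and turn from the pose measured when the call began; what a row does not reach only later rows make up. A row lasts 1/10 s, in which the tool goes at most 50 mm and 8.59 degrees, less where a joint would pass 70% of its speed; a pose out of reach is approached as far as the arm can. A call with a gripper value outside its range is refused whole. The fingers move at their own pace and stop on an object; the grip force is fixed at half the most. Time passes only in rows, so rows that repeat a pose let the fingers close. It gives the time, the measured TCP pose, the force and the opening at its end, in the units of the state.
- robot.get_obs(): the state, without advancing time (a new reading comes with each control period).
- eyes.capture(name): name is "side" or "top" or "wrist"; returns the picture (384x512x3 uint8, blue, green, red); there is no depth.
- eyes.camera_info(name): a dict with "vertical_fov" (degrees; the focal length in pixels is half the picture's height over the tangent of half this angle, whatever the lens; pixels are square), "cx", "cy" (the principal point, pixels), "extrinsics" (4x4, takes a point from camera to world coordinates); the wrist camera has in their place "T_tool_cam" (4x4, takes a point from camera to tool coordinates, whose origin is the TCP and whose axes are the flange's). Camera axes: x right, y down, z forward; pixel columns grow to the right and rows downward; lengths in m; the calibration is good to about 2 mm. The wrist camera is an equidistant fisheye: a pixel r from the principal point sees the ray r / f radians off the axis. A picture is of the moment at which its call begins: read the wrist's pose just before it. camera_info takes no time and is no camera call.
- job.hand_in(): hands the job in, once; it reports no verdict.
The state is a dict: "t": time; "joint_positions": joint angles; "qd": joint speeds; "effort": joint torques, N m; "eef_pos": TCP position; "orientation": TCP orientation; "wrist_force": force on the tool from outside, world axes, zero at the start; "torque": the same for the moment, N m; "grip_width": opening from 0.0 (shut) to 1.0 (fully open).
Only numpy, scipy, OpenCV 4.12 (cv2) and the standard library are available. Lean on these libraries where they do the work, as an engineer would, in place of code of your own. Each camera call takes 0.05 s, during which the arm holds its last target. There are 200 camera calls.

## Working session

There is one attempt and no reset: what is moved stays moved. The work goes in short steps, Python scripts to look and compute and a shell command to move; the robot and the scene stay as the last step left them, time stands still between calls to the robot, and variables do not carry over. Pictures are saved under pics/ and viewed, about 8 in all and at most 12, crops included, and the job is handed in when it is done.

```bash
mkdir -p pics; python3 - <<'E'
from plant import robot,eyes,job
import cv2
for n in("side","top"):
    cv2.imwrite(f"pics/{n}0.png",eyes.capture(n)); i=eyes.camera_info(n); print(n,i)
print(eyes.camera_info("wrist"));print(robot.get_obs())
E
```

```text
side {'vertical_fov': 55.611038210093994, 'cx': 259.3909447314457, 'cy': 188.91145098016128, 'extrinsics': array([[ 0.89350505, -0.34423148,  0.28836333,  0.30142808],
       [-0.44901076, -0.67604929,  0.58424883, -0.54890592],
       [-0.00616901, -0.65150752, -0.75861709,  0.78380272],
       [ 0.        ,  0.        ,  0.        ,  1.        ]])}
top {'vertical_fov': 42.363319288874266, 'cx': 254.48120602610564, 'cy': 189.21095001004608, 'extrinsics': array([[ 0.01093802, -0.99314677,  0.11636083,  0.4212049 ],
       [-0.99967257, -0.00816877,  0.02424916, -0.03794988],
       [-0.02313245, -0.11658797, -0.99291094,  1.49290221],
       [ 0.        ,  0.        ,  0.        ,  1.        ]])}
{'vertical_fov': 65.70646984690485, 'cx': 255.8402830985636, 'cy': 185.15828937593895, 'T_tool_cam': array([[-4.18644611e-04, -9.52618953e-01, -3.04165999e-01,
         7.76377298e-02],
       [ 9.99999120e-01, -7.81706354e-04,  1.07186223e-03,
         1.12377275e-03],
       [-1.25884477e-03, -3.04165283e-01,  9.52618442e-01,
        -1.41699031e-01],
       [ 0.00000000e+00,  0.00000000e+00,  0.00000000e+00,
         1.00000000e+00]])}
{'t': 0.1, 'joint_positions': array([ 1.20399056,  0.46829808, -0.01158608,  1.60355964,  0.00596366,
        1.07141265, -0.05631483]), 'qd': array([-2.10453803e-06, -3.82778311e-03, -3.90264752e-04, -3.01342975e-03,
        8.49501708e-04, -1.01909632e-04,  6.37180861e-04]), 'effort': array([ 1.85758843e-03, -5.33514583e+01,  2.18656857e-02, -2.51964766e+01,
        1.14351380e-02,  4.30230255e-03,  1.86255022e-05]), 'eef_pos': array([ 0.20658552, -0.61574775,  0.23041612]), 'orientation': array([-3.13995213e+00,  9.36479810e-05,  3.23694336e-01]), 'wrist_force': array([0.34028592, 0.41337363, 0.30604664]), 'torque': array([-0.03577938, -0.01007141,  0.03018072]), 'grip_width': 0.9982875058350077}
```

View pics/top0.png

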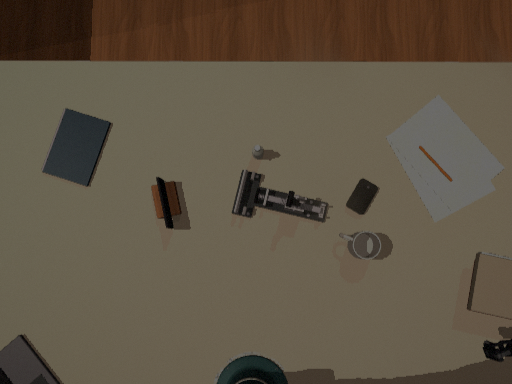

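View pics/side0.png

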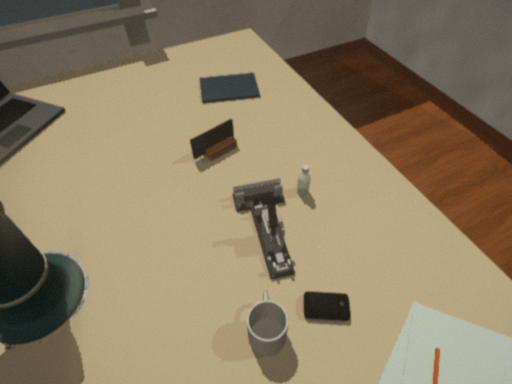

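The top picture shows the phone and stand at about (166,202), the press from its slot end (240,193) to its lever end (325,210), the glue at (257,152), the mouse at (362,196) and the mug at (366,245). The side picture agrees. Next I'll turn these into rough positions.

```bash
cat > h.py <<'E'
from plant import robot,eyes,job
import numpy as np,cv2
from scipy.spatial.transform import Rotation as R
def pose():
    o=robot.get_obs();T=np.eye(4);T[:3,:3]=R.from_euler('xyz',o['orientation']).as_matrix();T[:3,3]=o['eef_pos'];return T
def cam(n,T=None):
    i=eyes.camera_info(n);f=192/np.tan(np.radians(i['vertical_fov']/2))
    return i,f,(T@i['T_tool_cam'] if n=='wrist' else i['extrinsics'])
def ray(n,uv,T=None):
    i,f,E=cam(n,T);d=np.array([uv[0]-i['cx'],uv[1]-i['cy']])/f
    if n=='wrist':
        r=np.hypot(*d)+1e-12;v=np.array([*(d/r*np.sin(r)),np.cos(r)])
    else: v=np.array([*d,1.])
    return E[:3,3],E[:3,:3]@v
def onz(n,uv,z,T=None):
    p,v=ray(n,uv,T);return p+v*(z-p[2])/v[2]
def proj(n,P,T=None):
    i,f,E=cam(n,T);q=(np.atleast_2d(P)-E[:3,3])@E[:3,:3]
    if n=='wrist':
        s=np.hypot(q[:,0],q[:,1])+1e-12;k=np.arctan2(s,q[:,2])/s;return q[:,:2]*k[:,None]*f+[i['cx'],i['cy']]
    return q[:,:2]/q[:,2:]*f+[i['cx'],i['cy']]
def snap(name,fn):
    T=pose();im=eyes.capture(name);cv2.imwrite(f'pics/{fn}.png',im);np.save(f'pics/{fn}.npy',T);return im,T
E
python3 - <<'E'
from h import *
for l,uv,z in[('phonefar',(161,180),.085),('phonenear',(170,227),.085),('stand',(166,200),.03),('slotend',(245,194),.04),('rear',(324,213),.01),('glue',(257,153),.05),('mouse',(362,196),.02),('mug',(366,245),.092)]: print(l,onz('top',uv,z).round(3))
a=cv2.imread('pics/top0.png')[150:250,130:350];b=cv2.imread('pics/side0.png')[110:290,180:320]
cv2.imwrite('pics/z.png',np.vstack([cv2.resize(a,(792,360),interpolation=2)])*1)
E
```

```text
phonefar [0.611 0.266 0.085]
phonenear [0.476 0.236 0.085]
stand [0.558 0.261 0.03 ]
slotend [0.577 0.025 0.04 ]
rear [ 0.525 -0.21   0.01 ]
glue [ 0.698 -0.009  0.05 ]
mouse [ 0.576 -0.322  0.02 ]
mug [ 0.431 -0.317  0.092]
```

```bash
python3 -m crank '{"offset":[[25,38,15],[50,76,30],[75,115,40],[100,155,50],[130,200,50],[160,240,50],[190,280,50],[215,320,50]],"rotation":[[0,0,0],[0,0,0],[0,0,0],[0,0,0],[0,0,0],[0,0,0],[0,0,0],[0,0,0]],"fingers":[85,85,85,85,85,85,85,85]}'; python3 -m crank '{"offset":[[25,40,0],[50,80,0],[75,120,0],[100,160,0],[120,195,0],[130,215,0],[130,215,0],[130,215,0]],"rotation":[[0,0,0],[0,0,0],[0,0,0],[0,0,0],[0,0,0],[0,0,0],[0,0,0],[0,0,0]],"fingers":[85,85,85,85,85,85,85,85]}'; python3 - <<'E'
from h import *
im,T=snap('wrist','w1');print(T.round(3))
im=cv2.convertScaleAbs(im,alpha=1.8,beta=10)
cv2.imwrite('pics/w1v.png',cv2.resize(im,(800,600),interpolation=2))
E
```

```text
t: 0.9
eef_pos: [0.4218, -0.295, 0.2804]
orientation: [-3.14, 0.0, 0.324]
wrist_force: [1.3, 0.2, 0.2]
grip_width: 0.995
t: 1.7
eef_pos: [0.5514, -0.0802, 0.2798]
orientation: [-3.14, 0.001, 0.324]
wrist_force: [-0.0, -0.9, -0.6]
grip_width: 0.999
[[ 0.948  0.319 -0.002  0.551]
 [ 0.319 -0.948  0.001 -0.08 ]
 [-0.001 -0.002 -1.     0.28 ]
 [ 0.     0.     0.     1.   ]]
```

View pics/w1v.png

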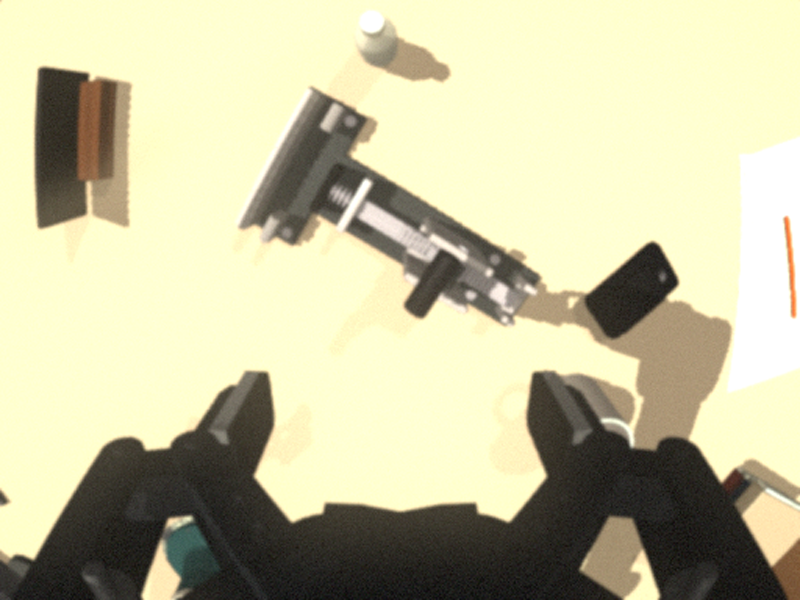

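The wrist picture (shown at 1.5625x) has the press running from the back plate's top strip, (313,90) to (240,225), past the lever grip, (447,256) to (418,312), to its rear end at (540,277)/(508,322). The phone stands at (40–85, 70–225) beside its stand.

```bash
python3 - <<'E'
from h import *
T=np.load('pics/w1.npy');k=512/800
W=lambda u,v,z:onz('wrist',(u*k,v*k),z,T).round(4)
for l,a in dict(plateA=(313,90,.051),plateB=(240,225,.051),postA=(335,117,.051),postB=(272,230,.051),gripA=(446,258,.15),gripB=(418,310,.15),rearA=(540,275,.01),rearB=(508,322,.01),jawA=(369,182,.05),jawB=(340,228,.05),phoneA=(40,70,.085),phoneB=(40,226,.085)).items(): print(l,W(*a))
E
```

```text
plateA [0.6474 0.0228 0.051 ]
plateB [0.524  0.0507 0.051 ]
postA [ 0.6315 -0.0009  0.051 ]
postB [0.5282 0.0225 0.051 ]
gripA [ 0.5707 -0.1044  0.15  ]
gripB [ 0.5338 -0.0994  0.15  ]
rearA [ 0.5564 -0.2203  0.01  ]
rearB [ 0.5023 -0.2088  0.01  ]
jawA [ 0.5899 -0.0427  0.05  ]
jawB [ 0.5468 -0.0317  0.05  ]
phoneA [0.615  0.2752 0.085 ]
phoneB [0.476  0.2416 0.085 ]
```

```bash
python3 -m crank '{"offset":[[-9,42,0],[-18,84,0],[-27,126,0],[-36,168,0],[-45,210,0],[-54,252,0],[-62,294,0],[-70,335,0]],"rotation":[[0,0,-1],[0,0,-2],[0,0,-3],[0,0,-4],[0,0,-5],[0,0,-5],[0,0,-5],[0,0,-5]],"fingers":[85,85,85,85,85,85,85,85]}'; python3 -m crank '{"offset":[[0,0,-15],[0,0,-30],[0,0,-30],[0,0,-30]],"rotation":[[0,0,0],[0,0,0],[0,0,0],[0,0,0]],"fingers":[85,85,85,85]}'; python3 - <<'E'
from h import *
im,T=snap('wrist','w2');print(T.round(3))
im=cv2.convertScaleAbs(im,alpha=2.2,beta=20)
cv2.imwrite('pics/w2v.png',cv2.resize(im,(800,600),interpolation=2))
E
```

```text
t: 2.55
eef_pos: [0.4814, 0.2532, 0.28]
orientation: [-3.141, 0.001, 0.232]
wrist_force: [0.6, -0.2, -0.0]
grip_width: 1.0
t: 2.95
eef_pos: [0.482, 0.2518, 0.2502]
orientation: [3.141, 0.001, 0.229]
wrist_force: [0.9, 0.1, 0.2]
grip_width: 0.997
[[ 0.974  0.227 -0.001  0.482]
 [ 0.227 -0.974 -0.001  0.252]
 [-0.001  0.001 -1.     0.25 ]
 [ 0.     0.     0.     1.   ]]
```

View pics/w2v.png

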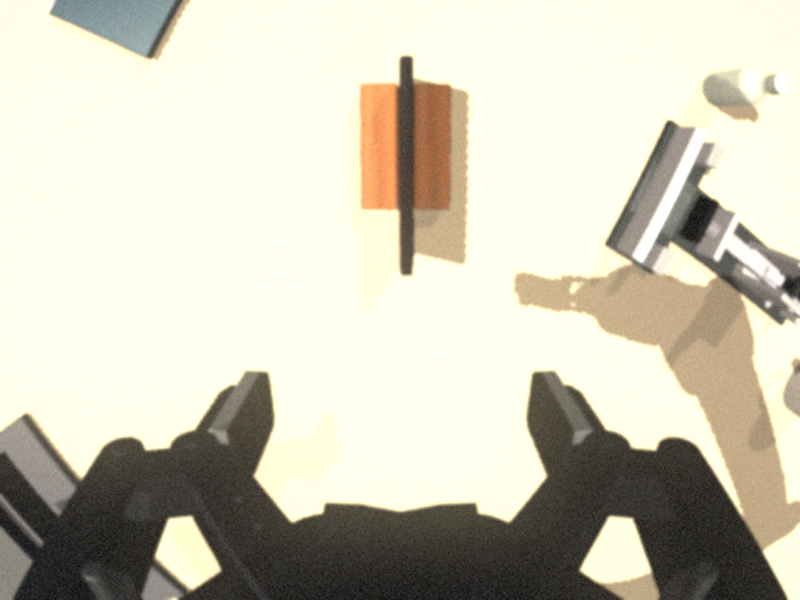

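The phone is an upright strip from (406,57) to (406,274), so it is already lined up with the tool.

```bash
python3 - <<'E'
from h import *
T=np.load('pics/w2.npy');k=512/800
W=lambda u,v,z:onz('wrist',(u*k,v*k),z,T).round(4)
A=W(406,57,.085);B=W(406,274,.085);c=(A+B)/2;d=A-B
print(A,B,c,np.linalg.norm(d),np.degrees(np.arctan2(d[1],d[0])))
print('stand',[W(u,v,.03) for u,v in((361,84),(450,84),(361,209),(450,209))])
# verification of press hypothesis
o=np.array([.5643,-.0584,0]);a=np.radians(77.4);Rz=R.from_euler('z',a).as_matrix()
pts=np.array([[98.5,65,51],[98.5,-65,51],[95,65,44],[95,-65,44],[82,65,44],[82,-65,44],[78,65,51],[78,-65,51],[115,65,10],[115,-65,10],[-160,28,10],[-160,-28,10],[-43.5,22,147],[-43.5,-22,147]])/1e3
Q=o+pts@Rz.T
for n,TT,f,s in(('wrist',np.load('pics/w1.npy'),'w1',1),('wrist',T,'w2',1)):
    im=cv2.convertScaleAbs(cv2.resize(cv2.imread(f'pics/{f}.png'),None,fx=4,fy=4,interpolation=2),alpha=1.8)
    for j,p in enumerate(proj(n,Q,TT)):cv2.circle(im,tuple(int(x) for x in p*4+1.5),4,(0,0,255) if j%2 else (0,200,0),1)
    cv2.imwrite(f'pics/{f}o.png',im[180:900,560:1480] if f=='w1' else im[250:800,1450:2048])
a=cv2.imread('pics/w1o.png');b=cv2.imread('pics/w2o.png')
a=cv2.resize(a,(500,391));b=cv2.resize(b,(300,276));c=np.zeros((391,800,3),np.uint8);c[:,:500]=a;c[:276,500:]=b;cv2.imwrite('pics/ov.png',c)
E
```

```text
[0.6166 0.2774 0.085 ] [0.4742 0.244  0.085 ] [0.5454 0.2607 0.085 ] 0.14626455483130563 13.200145507869134
stand [array([0.5986, 0.3076, 0.03  ]), array([0.6142, 0.2415, 0.03  ]), array([0.5028, 0.2861, 0.03  ]), array([0.5187, 0.2182, 0.03  ])]
```

View pics/ov.png

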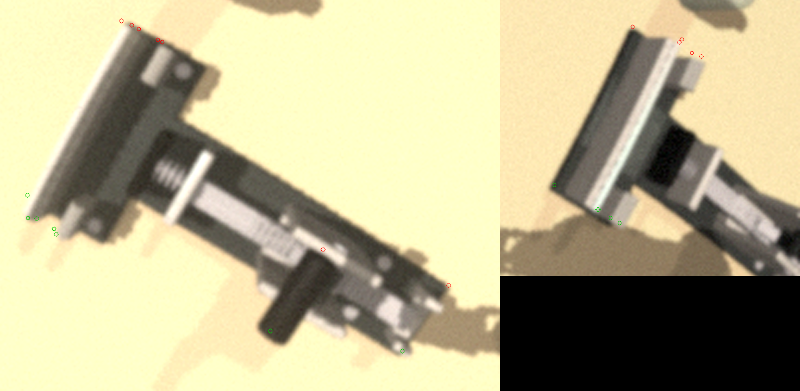

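The phone centre comes out at (0.5454, 0.2607), yaw 13.2°, and the overlaid press model fits to within 2–3 mm. Next I'll grasp the phone.

```bash
python3 -m crank '{"offset":[[32,4,0],[63,9,0],[63,9,-40],[63,9,-80],[63,9,-120],[63,9,-155],[63,9,-188],[63,9,-188]],"rotation":[[0,0,0],[0,0,0],[0,0,0],[0,0,0],[0,0,0],[0,0,0],[0,0,0],[0,0,0]],"fingers":[85,85,85,85,85,85,85,85]}'; python3 -m crank '{"offset":[[0,0,0],[0,0,0],[0,0,0],[0,0,0],[0,0,0],[0,0,0],[0,0,0],[0,0,0]],"rotation":[[0,0,0],[0,0,0],[0,0,0],[0,0,0],[0,0,0],[0,0,0],[0,0,0],[0,0,0]],"fingers":[60,30,0,0,0,0,0,0]}'
python3 - <<'E'
from h import *
o=robot.get_obs();print(o['eef_pos'],o['grip_width'],o['wrist_force'],o['torque'])
E
```

```text
t: 3.8
eef_pos: [0.5432, 0.2589, 0.0592]
orientation: [3.139, 0.007, 0.228]
wrist_force: [-0.8, -0.3, -0.7]
grip_width: 0.998
t: 4.6
eef_pos: [0.5436, 0.2597, 0.0601]
orientation: [3.14, 0.006, 0.229]
wrist_force: [-1.9, 0.9, 5.9]
grip_width: 0.095
[0.54360582 0.25966462 0.06013332] 0.0949723081826288 [-1.94685565  0.9313186   5.91972393] [0.1702367  0.24123213 0.01186889]
```

```bash
python3 -m crank '{"offset":[[0,0,20],[0,0,45],[0,0,75],[0,0,110],[0,0,110]],"rotation":[[0,0,0],[0,0,0],[0,0,0],[0,0,0],[0,0,0]],"fingers":[0,0,0,0,0]}'; python3 -m crank '{"offset":[[5,-30,0],[10,-60,0],[15,-90,0],[20,-125,0],[26,-160,0],[32,-195,0],[38,-231,0],[38,-231,0]],"rotation":[[0,0,-4],[0,0,-8],[0,0,-12],[0,0,-16],[0,0,-20],[0,0,-24],[0,0,-25.7],[0,0,-25.7]],"fingers":[0,0,0,0,0,0,0,0]}'
python3 - <<'E'
from h import *
im,T=snap('wrist','w3');o=robot.get_obs();print(T.round(4),o['grip_width'],o['wrist_force'])
im=cv2.convertScaleAbs(im,alpha=2.2,beta=20)
cv2.imwrite('pics/w3v.png',cv2.resize(im,(800,600),interpolation=2))
E
```

```text
t: 5.1
eef_pos: [0.546, 0.2611, 0.1747]
orientation: [3.142, -0.002, 0.229]
wrist_force: [-0.1, 0.7, -1.2]
grip_width: 0.095
t: 5.9
eef_pos: [0.5839, 0.0224, 0.1731]
orientation: [3.137, -0.001, -0.23]
wrist_force: [0.4, -0.6, -2.3]
grip_width: 0.091
[[ 9.737e-01 -2.277e-01 -1.000e-04  5.839e-01]
 [-2.277e-01 -9.737e-01 -4.900e-03  2.240e-02]
 [ 1.000e-03  4.800e-03 -1.000e+00  1.731e-01]
 [ 0.000e+00  0.000e+00  0.000e+00  1.000e+00]] 0.09130588763809376 [-0.23565422  1.27734893 -2.02244397]
```

View pics/w3v.png

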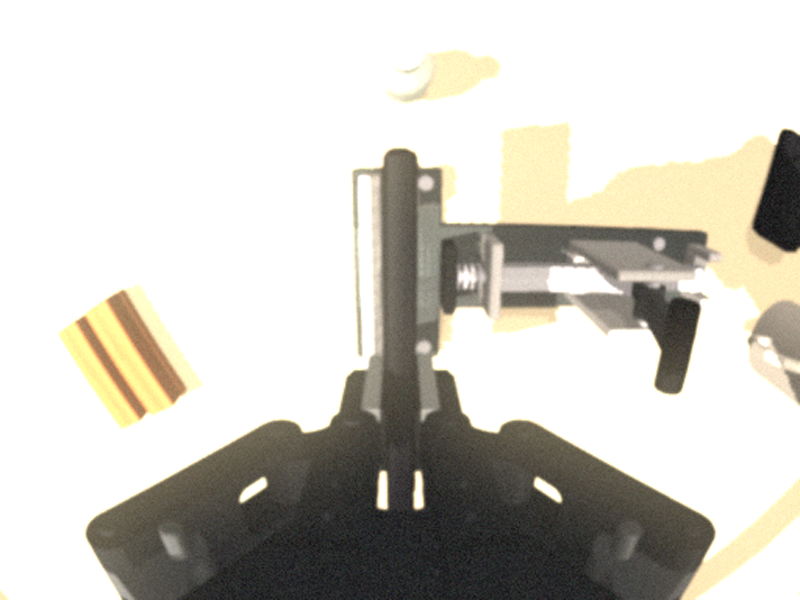

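The phone is held between the fingers, lying along column 400. The press sits below it, nearly square to the phone: plate edge at (355–360, 170–355), post screws at (426,183) and (424,347), and base edge from (440,224) to (706,232).

```bash
python3 - <<'E'
from h import *
T=np.load('pics/w3.npy');k=512/800
W=lambda u,v,z:onz('wrist',(u*k,v*k),z,T)
def ang(a,b):d=b-a;return np.degrees(np.arctan2(d[1],d[0])).round(2)
for z in(.012,.044):
    a=W(426,183,z);b=W(424,347,z);print('screws',z,a.round(4),b.round(4),((a+b)/2).round(4),np.linalg.norm(a-b).round(4),ang(b,a))
for z in(.044,.051):
    a=W(355,172,z);b=W(358,354,z);print('plate',z,((a+b)/2).round(4),np.linalg.norm(a-b).round(4),ang(b,a))
a=W(445,224,.01);b=W(706,232,.01);print('base',ang(b,a)-90)
c=W(707,233,.01);print('rearA',c.round(4))
print('phone top far/near at its z', proj('wrist',(T@np.array([[.075,0,-.025,1]]).T).T[:,:3],T)/k, proj('wrist',(T@np.array([[.0,0,-.025,1]]).T).T[:,:3],T)/k)
A=W(400,152,T[2,3]+.025);print('phone far end',A.round(4),'in tool',(np.linalg.inv(T)@[*A,1]).round(4))
o=np.array([.5643,-.0584,0]);Rz=R.from_euler('z',np.radians(77.4)).as_matrix()
p=np.array([[95,65,44],[95,-65,44],[98.5,65,51],[98.5,-65,51],[-160,28,10],[-160,-28,10],[-43.5,22,147],[-43.5,-22,147],[115,65,10],[115,-65,10],[70,53.5,10],[70,-53.5,10],[14,25,44],[14,-25,44]])/1e3
print(np.c_[p*1e3,(proj('wrist',o+p@Rz.T,T)/k).round(0)].tolist())
E
```

```text
screws 0.012 [ 0.6324 -0.0087  0.012 ] [0.5196 0.0174 0.012 ] [0.576  0.0043 0.012 ] 0.1158 -13.01
screws 0.044 [ 0.6353 -0.0073  0.044 ] [0.5344 0.016  0.044 ] [0.5849 0.0043 0.044 ] 0.1036 -13.01
plate 0.044 [0.5952 0.0449 0.044 ] 0.1151 -13.71
plate 0.051 [0.5969 0.0438 0.051 ] 0.1122 -13.71
base -12.900000000000006
rearA [ 0.555  -0.2202  0.01  ]
phone top far/near at its z [[394.74122312 159.05667242]] [[395.69397836 420.49074505]]
phone far end [0.6584 0.0037 0.1981] in tool [ 0.0768  0.0013 -0.0249  1.    ]
[[95.0, 65.0, 44.0, 380.0, 374.0], [95.0, -65.0, 44.0, 375.0, 172.0], [98.5, 65.0, 51.0, 374.0, 380.0], [98.5, -65.0, 51.0, 368.0, 173.0], [-160.0, 28.0, 10.0, 697.0, 299.0], [-160.0, -28.0, 10.0, 707.0, 231.0], [-43.5, 22.0, 147.0, 666.0, 384.0], [-43.5, -22.0, 147.0, 684.0, 295.0], [115.0, 65.0, 10.0, 354.0, 353.0], [115.0, -65.0, 10.0, 347.0, 170.0], [70.0, 53.5, 10.0, 416.0, 338.0], [70.0, -53.5, 10.0, 416.0, 186.0], [14.0, 25.0, 44.0, 506.0, 316.0], [14.0, -25.0, 44.0, 510.0, 239.0]]
```

```bash
cat > fit.py <<'E'
from h import *
from scipy.optimize import least_squares
k=512/800;Ts={n:np.load(f'pics/{n}.npy') for n in('w1','w2','w3')}
def pr(P,n,c):
    T=Ts[n].copy();T[:3,3]+=T[:3,:3]@np.r_[c[:2],0]
    q=proj('wrist',P,T)[0]; i=eyes.camera_info('wrist');cc=np.array([i['cx'],i['cy']])
    return ((q-cc)*(1+c[2])+cc)/k
def model(p):
    x,y,a,wf,wr,sx,sy,sa,px,py,pa,ph=p[:12];c=p[12:15];r=[]
    def add(fr,pt,n,uv):
        R_=R.from_euler('z',fr[2]).as_matrix();r.extend(pr(np.r_[fr[:2],0]+R_@np.array(pt),n,c)-uv)
    P=(x,y,a);S=(sx,sy,sa);H=(px,py,pa)
    add(P,[-.16,-wr,.01],'w1',(540,275));add(P,[-.16,wr,.01],'w1',(508,322))
    add(P,[.115,-wf,.01],'w2',(670,122));add(P,[.115,wf,.01],'w2',(608,243))
    add(P,[.115,-wf,.01],'w3',(355,170));add(P,[.115,wf,.01],'w3',(360,354));add(P,[-.16,-wr,.01],'w3',(707,232))
    for n,u,v in(('w1',(446,257),(418,310)),('w3',(685,303),(670,388))):
        add(P,[-.0435,-.022,.147],n,u);add(P,[-.0435,.022,.147],n,v)
    for sx_,sy_,uv in((1,1,(361,84)),(1,-1,(450,84)),(-1,1,(361,209)),(-1,-1,(450,209))):add(S,[sx_*.05,sy_*.035,.03],'w2',uv)
    add(H,[.075,0,.085],'w2',(406,57));add(H,[-.075,0,.085],'w2',(406,274))
    T=Ts['w3'];r.extend(pr((T@[ph,0,-.025,1])[:3],'w3',c)-(400,152))
    r.extend(c*[300,300,30]);return np.array(r)
p0=[.5643,-.0584,1.351,.065,.028,.558,.263,.23,.545,.26,.23,.075,0,0,0]
s=least_squares(model,p0,x_scale=np.r_[np.ones(12)*.01,.01,.01,.01],loss='soft_l1')
p=s.x;print(p.round(4),s.cost);print(model(p)[:-3].reshape(-1,2).round(1).tolist())
a=p[2];sl=p[:2]+.0885*np.array([np.cos(a),np.sin(a)]);print('slot',sl,np.degrees(a))
E
python3 fit.py
```

```text
Traceback (most recent call last):
  File "fit.py", line 23, in <module>
    s=least_squares(model,p0,x_scale=np.r_[np.ones(12)*.01,.01,.01,.01],loss='soft_l1')
  File "fit.py", line 19, in model
    add(H,[.075,0,.085],'w2',(406,57));add(H,[-.075,0,.085],'w2',(406,274))
                                       ~~~^^^^^^^^^^^^^^^^^^^^^^^^^^^^^^^^^
  File "fit.py", line 11, in add
    R_=R.from_euler('z',fr[2]).as_matrix();r.extend(pr(np.r_[fr[:2],0]+R_@np.array(pt),n,c)-uv)
                                                    ~~^^^^^^^^^^^^^^^^^^^^^^^^^^^^^^^^^^^^^
  File "fit.py", line 6, in pr
    q=proj('wrist',P,T)[0]; i=eyes.camera_info('wrist');cc=np.array([i['cx'],i['cy']])
                              ~~~~~~~~~~~~~~~~^^^^^^^^^
ValueError: time passes only in moves, steps and waits
```

```bash
python3 - <<'E'
s=open('h.py').read()
s=s.replace("def cam(","import functools\ninfo=functools.cache(lambda n:eyes.camera_info(n))\ndef cam(").replace("i=eyes.camera_info(n);f","i=info(n);f")
open('h.py','w').write(s)
s=open('fit.py').read().replace("eyes.camera_info('wrist')","info('wrist')");open('fit.py','w').write(s)
E
python3 fit.py
```

```text
[ 0.5612 -0.0605  1.3463  0.0661  0.029   0.559   0.265   0.2308  0.5453
  0.2622  0.2307  0.0758 -0.0015 -0.0014 -0.0132] 30.404700751685283
[[1.1, 2.9], [-0.7, 3.9], [-0.9, 0.1], [-0.5, 2.1], [-1.0, 0.4], [-0.2, -0.1], [0.1, 0.8], [7.7, -2.3], [-2.0, 1.8], [2.6, -5.0], [-1.2, -3.4], [-0.8, -0.4], [0.7, -0.2], [0.5, 0.3], [-0.4, 0.2], [0.0, -1.2], [0.0, 1.3], [0.4, -0.0]]
slot [0.58085826 0.0257467 ] 77.13668662142813
```

```bash
python3 -m crank '{"offset":[[-4,3.5,0],[-4,3.5,-30],[-4,3.5,-55],[-4,3.5,-65],[-4,3.5,-65]],"rotation":[[0,0,0.3],[0,0,0.3],[0,0,0.3],[0,0,0.3],[0,0,0.3]],"fingers":[0,0,0,0,0]}'
python3 - <<'E'
from h import *
im,T=snap('wrist','w4');o=robot.get_obs();print(T.round(4),o['grip_width'],o['wrist_force'],o['torque'])
im=cv2.convertScaleAbs(im,alpha=2.2,beta=20)
cv2.imwrite('pics/w4v.png',cv2.resize(im[70:330,150:400],(780,811),interpolation=2)[:600])
E
```

```text
t: 6.45
eef_pos: [0.5778, 0.0308, 0.1066]
orientation: [3.139, 0.004, -0.218]
wrist_force: [-0.4, -0.7, -1.8]
grip_width: 0.092
[[ 0.9762 -0.2166 -0.0041  0.5778]
 [-0.2166 -0.9762 -0.0022  0.0308]
 [-0.0035  0.003  -1.      0.1066]
 [ 0.      0.      0.      1.    ]] 0.089352148369864 [ 0.03147546  0.39846411 -0.74512186] [-0.01718567 -0.00449702 -0.02407122]
```

View pics/w4v.png

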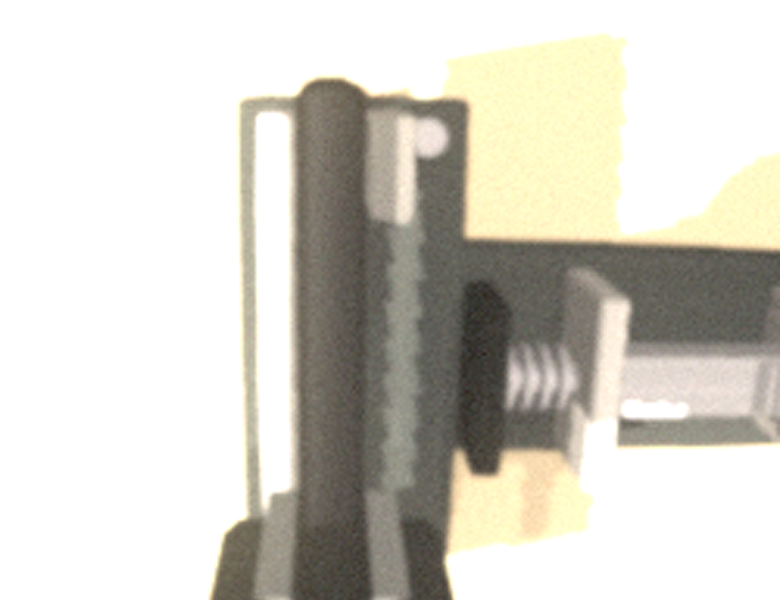

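```bash
python3 -m crank '{"offset":[[1,-2.5,0],[2,-4.5,0],[2,-4.5,0],[2,-4.5,0],[2,-4.5,0]],"rotation":[[0,0,-0.4],[0,0,-0.4],[0,0,-0.4],[0,0,-0.4],[0,0,-0.4]],"fingers":[0,0,0,0,0]}'
cat > chk.py <<'E'
from h import *
import sys
fn=sys.argv[1];im,T=snap('wrist',fn)
c=np.array([-.0015,-.0014,-.0132]);Tc=T.copy();Tc[:3,3]+=T[:3,:3]@np.r_[c[:2],0]
cc=np.array([info('wrist')['cx'],info('wrist')['cy']]);P=lambda X:(proj('wrist',X,Tc)-cc)*(1+c[2])+cc
a=1.3463;Rz=R.from_euler('z',a).as_matrix();o=np.array([.5612,-.0605,0])
d=Rz.T@(T[:3,3]-o);print('tcp press mm',(d*1e3).round(1),'tool x ang rel slot deg',np.degrees(np.arctan2(T[1,0],T[0,0])-(a-np.pi/2)).round(2),'axis',(Rz.T@T[:3,2]).round(4))
im=cv2.resize(cv2.convertScaleAbs(im,alpha=2.2,beta=20),None,fx=3,fy=3,interpolation=2)
for q,col in(([98.5,-65,51],(0,0,255)),([98.5,40,51],(0,0,255)),([78.5,-65,51],(0,200,0)),([78.5,-42,51],(0,200,0)),([95,-65,10],(255,0,0)),([82,-65,10],(255,0,0)),([115,-66,10],(255,0,255))):
    u=P((o+Rz@(np.array(q)/1e3))[None])[0]*3+1;cv2.circle(im,tuple(int(x) for x in u),5,col,2)
cv2.imwrite(f'pics/{fn}v.png',im[210:810,450:1200])
o=robot.get_obs();print(o['t'],o['grip_width'],o['wrist_force'],o['torque'])
E
python3 chk.py w5
```

```text
t: 7.0
eef_pos: [0.5812, 0.0261, 0.1083]
orientation: [3.139, 0.0, -0.226]
wrist_force: [0.9, -0.6, -1.2]
grip_width: 0.09
tcp press mm [ 88.9  -0.2 108.3] tool x ang rel slot deg -0.08 axis [-2.1e-03  5.0e-04 -1.0e+00]
7.05 0.09299694818573526 [ 0.52528416 -0.77941105 -1.29851263] [ 0.03247633  0.03363277 -0.03097315]
```

View pics/w5v.png

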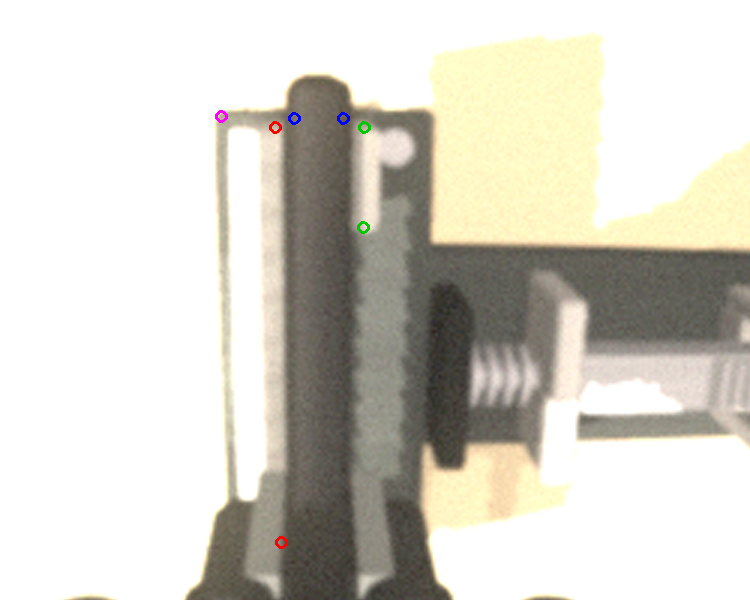

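The phone is centred between the mouth edges: plate lip at about column 270, post lip at about 363, phone centre at 318. Next I'll lower it.

```bash
python3 -m crank '{"offset":[[0,0,-10],[0,0,-18],[0,0,-26],[0,0,-32],[0,0,-36],[0,0,-38],[0,0,-38],[0,0,-38]],"rotation":[[0,0,0],[0,0,0],[0,0,0],[0,0,0],[0,0,0],[0,0,0],[0,0,0],[0,0,0]],"fingers":[0,0,0,0,0,0,0,0]}'
python3 chk.py w6
```

```text
t: 7.85
eef_pos: [0.5813, 0.0262, 0.0704]
orientation: [3.14, 0.0, -0.226]
wrist_force: [-0.8, 0.5, -1.9]
grip_width: 0.092
tcp press mm [89.  -0.3 70.4] tool x ang rel slot deg -0.08 axis [-2.e-03  2.e-04 -1.e+00]
7.9 0.08939440789948049 [ 0.49445085 -0.26857815 -1.30515488] [0.02657754 0.00853627 0.05011361]
```

```bash
python3 -m crank '{"offset":[[0,0,-3],[0,0,-6],[0,0,-8],[0,0,-10],[0,0,-11],[0,0,-11],[0,0,-11]],"rotation":[[0,0,0],[0,0,0],[0,0,0],[0,0,0],[0,0,0],[0,0,0],[0,0,0]],"fingers":[0,0,0,0,0,0,0]}'
python3 chk.py w7
```

```text
t: 8.6
eef_pos: [0.5815, 0.0262, 0.0601]
orientation: [3.139, -0.0, -0.226]
wrist_force: [-1.5, -0.9, 6.1]
grip_width: 0.093
tcp press mm [89.  -0.5 60.1] tool x ang rel slot deg -0.08 axis [-2.2e-03 -2.0e-04 -1.0e+00]
8.65 0.09178186244195652 [-1.43781556 -0.93057731  5.58396296] [-0.05300316  0.68092888 -0.04354735]
```

The phone is on the floor: 6 N upward, at the same TCP height as when I grasped it. Now I'll release it and lift away.

```bash
python3 -m crank '{"offset":[[0,0,0],[0,0,0],[0,0,0],[0,0,0],[0,0,5],[0,0,30],[0,0,70],[0,0,115]],"rotation":[[0,0,0],[0,0,0],[0,0,0],[0,0,0],[0,0,0],[0,0,0],[0,0,0],[0,0,0]],"fingers":[35,35,35,35,35,35,35,35]}'
python3 -m crank '{"offset":[[0,0,40],[0,0,40],[0,0,40]],"rotation":[[0,0,0],[0,0,0],[0,0,0]],"fingers":[50,50,50]}'
python3 chk.py w8
```

```text
t: 9.45
eef_pos: [0.5806, 0.0262, 0.1756]
orientation: [3.139, 0.002, -0.226]
wrist_force: [0.8, -0.2, 1.1]
grip_width: 0.411
t: 9.75
eef_pos: [0.581, 0.0261, 0.2169]
orientation: [3.139, -0.0, -0.226]
wrist_force: [-0.5, -0.1, -0.8]
grip_width: 0.581
tcp press mm [ 88.8  -0.  216.9] tool x ang rel slot deg -0.08 axis [-2.3e-03 -1.0e-04 -1.0e+00]
9.8 0.5841754277659696 [-0.40096506 -0.53224541 -0.64395593] [ 0.00371061 -0.00140848 -0.04071223]
```

```bash
python3 - <<'E'
from h import *
im=cv2.convertScaleAbs(cv2.imread('pics/w8.png'),alpha=2.2,beta=20);cv2.imwrite('pics/w8v.png',cv2.resize(im,(800,600),interpolation=2))
E
```

```text
(no output)
```

View pics/w8v.png

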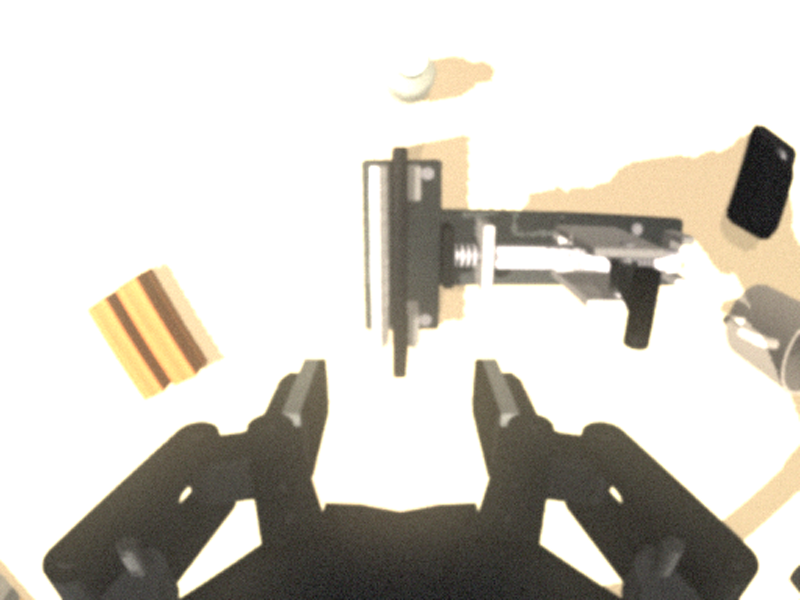

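The phone stands in the slot, with its top edge straight along column 400 from (400,150) to (400,375). The pad, at column 446, is well clear of it, and the grip is at about (640,265–345). Next I'll go to the lever.

```bash
python3 -m crank '{"offset":[[-10,-43,0],[-20,-86,0],[-29.5,-129,0],[-29.5,-129,0],[-29.5,-129,0]],"rotation":[[0,0,0],[0,0,0],[0,0,0],[0,0,0],[0,0,0]],"fingers":[60,60,60,60,60]}'
python3 chk.py w9
python3 - <<'E'
from h import *
im=cv2.convertScaleAbs(cv2.imread('pics/w9.png'),alpha=2.2,beta=20);cv2.imwrite('pics/w9v.png',cv2.resize(im,(800,600),interpolation=2))
c=np.array([-.0015,-.0014,-.0132]);cc=np.array([info('wrist')['cx'],info('wrist')['cy']])
Rz=R.from_euler('z',1.3463).as_matrix();o=np.array([.5612,-.0605,0])
for n in('w8','w9'):
    T=np.load(f'pics/{n}.npy');T[:3,3]+=T[:3,:3]@np.r_[c[:2],0]
    q=np.array([[-43.5,-22,147],[-43.5,22,147],[-51.5,0,147],[-35.5,0,147],[14,25,50],[14,-25,50],[42,22,44],[42,-22,44]])/1e3
    print(n,(((proj('wrist',o+q@Rz.T,T)-cc)*(1+c[2])+cc)/.64).round(0).tolist())
E
```

```text
t: 10.3
eef_pos: [0.5494, -0.1041, 0.2138]
orientation: [3.139, 0.006, -0.229]
wrist_force: [0.3, 0.2, 0.4]
grip_width: 0.701
tcp press mm [-45.2   1.8 213.8] tool x ang rel slot deg -0.24 axis [-0.003   0.0059 -1.    ]
10.35 0.703648126059294 [-0.3906573  -0.19885919 -0.07649679] [ 0.02483064 -0.00294616  0.02279579]
w8 [[649.0, 266.0], [636.0, 342.0], [655.0, 305.0], [631.0, 305.0], [503.0, 294.0], [507.0, 225.0], [464.0, 287.0], [466.0, 227.0]]
w9 [[396.0, 261.0], [396.0, 347.0], [413.0, 305.0], [380.0, 306.0], [316.0, 292.0], [312.0, 222.0], [279.0, 286.0], [275.0, 226.0]]
```

View pics/w9v.png

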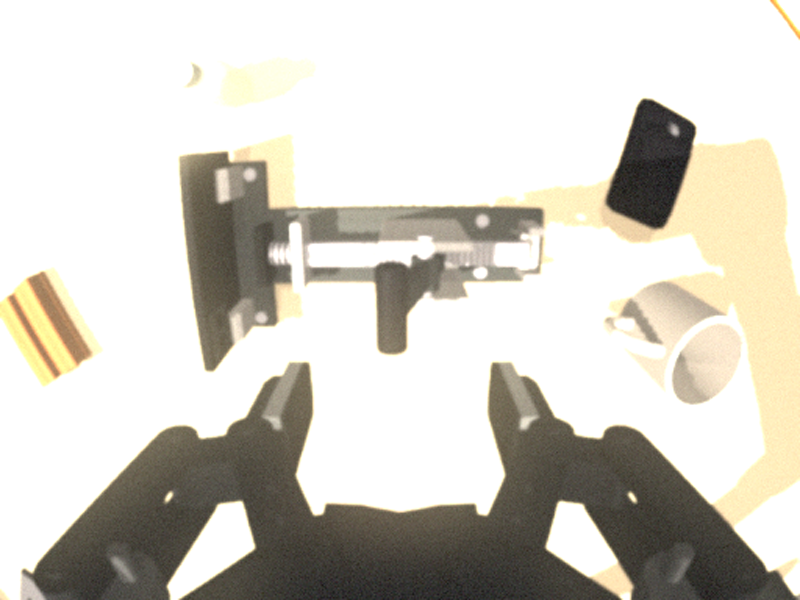

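The wrist picture shows the grip at (392,263–350), within 4 px of the model, and the jaw's left face at about column 291, so the bar starts at about 15 mm. Next I'll grip the lever.

```bash
python3 -m crank '{"offset":[[2.5,2.5,-15],[2.5,2.5,-40],[2.5,2.5,-65],[2.5,2.5,-79],[2.5,2.5,-79],[2.5,2.5,-79]],"rotation":[[0,0,0.2],[0,0,0.2],[0,0,0.2],[0,0,0.2],[0,0,0.2],[0,0,0.2]],"fingers":[60,60,60,60,60,60]}'
python3 -m crank '{"offset":[[0,0,0],[0,0,0],[0,0,0],[0,0,0],[0,0,0],[0,0,0],[0,0,0]],"rotation":[[0,0,0],[0,0,0],[0,0,0],[0,0,0],[0,0,0],[0,0,0],[0,0,0]],"fingers":[40,20,0,0,0,0,0]}'
python3 chk.py g0
```

```text
t: 10.95
eef_pos: [0.5528, -0.0991, 0.135]
orientation: [3.14, 0.005, -0.221]
wrist_force: [0.4, -0.6, 0.4]
grip_width: 0.702
t: 11.65
eef_pos: [0.553, -0.1008, 0.1362]
orientation: [3.138, 0.004, -0.222]
wrist_force: [-1.5, -4.2, 5.0]
grip_width: 0.162
tcp press mm [-41.1  -1.  136.2] tool x ang rel slot deg 0.13 axis [-0.0039  0.0041 -1.    ]
11.7 0.15906403843424133 [-0.67747633 -3.66383348  6.05286498] [-0.88830884  0.44648446 -0.02219704]
```

```bash
python3 -m crank '{"offset":[[-1.8,-8,1.5],[-3.6,-16,2.5],[-5.4,-24,2.5],[-7.2,-32,1],[-8.5,-37.5,0],[-8.5,-37.5,0],[-8.5,-37.5,0]],"rotation":[[0,0,0],[0,0,0],[0,0,0],[0,0,0],[0,0,0],[0,0,0],[0,0,0]],"fingers":[0,0,0,0,0,0,0]}'
python3 chk.py g1
python3 - <<'E'
import cv2,numpy as np
a,b=[cv2.resize(cv2.convertScaleAbs(cv2.imread(f'pics/{n}.png')[60:250],alpha=1.8,beta=15),(800,297),interpolation=2) for n in('g0','g1')]
cv2.imwrite('pics/g01.png',np.vstack([a,b]))
E
```

```text
t: 12.4
eef_pos: [0.5461, -0.1339, 0.1379]
orientation: [-3.14, 0.002, -0.219]
wrist_force: [-1.1, 9.6, 8.8]
grip_width: 0.163
tcp press mm [-75.   -1.6 137.9] tool x ang rel slot deg 0.29 axis [ 0.0014  0.0019 -1.    ]
12.45 0.16357590978008218 [-1.13091642  9.01337165  9.32247166] [2.179438   0.15529881 0.02700612]
```

View pics/g01.png

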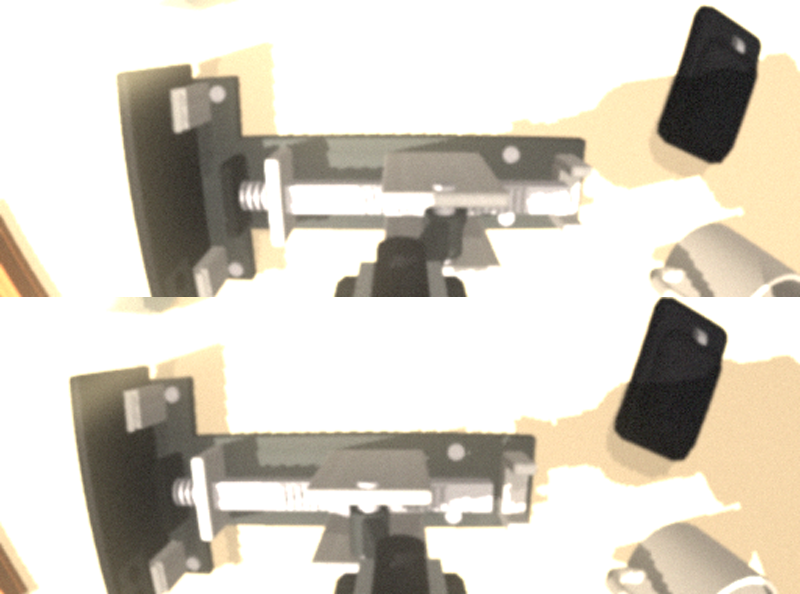

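```bash
cat > jaw.py <<'E'
from h import *
import sys
c=np.array([-.0015,-.0014,-.0132]);cc=np.array([info('wrist')['cx'],info('wrist')['cy']])
Rz=R.from_euler('z',1.3463).as_matrix();o=np.array([.5612,-.0605,0])
def prof(n,xs,ys,z):
    T=np.load(f'pics/{n}.npy');T[:3,3]+=T[:3,:3]@np.r_[c[:2],0];g=cv2.cvtColor(cv2.imread(f'pics/{n}.png'),6).astype(np.float32)
    X,Y=np.meshgrid(xs,ys);q=np.c_[X.ravel(),Y.ravel(),0*X.ravel()+z]/1e3
    u=((proj('wrist',o+q@Rz.T,T)-cc)*(1+c[2])+cc).astype(np.float32)
    m=cv2.remap(g,u[:,0].reshape(X.shape),u[:,1].reshape(X.shape),1)
    return m.mean(0)
def edge(xs,p,up=True):
    d=np.gradient(cv2.GaussianBlur(p[None].astype(np.float32),(0,0),2)[0]);d=d if up else -d;i=np.argmax(d);return xs[i].round(1),d[i].round(1)
if __name__=='__main__':
  for n in sys.argv[1:]:
    xs=np.arange(5,75,.5);p=prof(n,xs,np.arange(-22,-12),47)
    s=np.arange(-175,-145,.5)
    # bright strip: front face = rise seen going from +x to -x
    print(n,'front',edge(xs,p,False),'rear of strip',edge(xs,p,True),'base rear',edge(s,prof(n,s,np.arange(-22,-8),10),False))
E
python3 jaw.py w8 w9 g0 g1
```

```text
w8 front (np.float64(30.0), np.float32(11.1)) rear of strip (np.float64(22.5), np.float32(14.4)) base rear (np.float64(-161.0), np.float32(3.5))
w9 front (np.float64(31.0), np.float32(18.9)) rear of strip (np.float64(23.5), np.float32(13.5)) base rear (np.float64(-161.0), np.float32(6.4))
g0 front (np.float64(31.0), np.float32(24.2)) rear of strip (np.float64(23.5), np.float32(17.2)) base rear (np.float64(-158.0), np.float32(5.3))
g1 front (np.float64(42.5), np.float32(21.1)) rear of strip (np.float64(35.5), np.float32(16.3)) base rear (np.float64(-158.0), np.float32(6.4))
```

```bash
python3 -m crank '{"offset":[[2,8.5,1.5],[4,17,2],[6,25.5,1.5],[7.7,33.5,-1],[7.7,33.5,-1.5],[7.7,33.5,-1.5]],"rotation":[[0,0,0],[0,0,0],[0,0,0],[0,0,0],[0,0,0],[0,0,0]],"fingers":[0,0,0,0,0,0]}'
python3 chk.py g2; python3 jaw.py g2
python3 -m crank '{"offset":[[-1.8,-8,1.5],[-3.6,-16,2.5],[-5.4,-24,2.5],[-7.2,-32,1],[-8.5,-37.5,0],[-8.5,-37.5,0],[-8.5,-37.5,0]],"rotation":[[0,0,0],[0,0,0],[0,0,0],[0,0,0],[0,0,0],[0,0,0],[0,0,0]],"fingers":[0,0,0,0,0,0,0]}'
python3 chk.py g3; python3 jaw.py g3
```

```text
t: 13.05
eef_pos: [0.5544, -0.101, 0.1374]
orientation: [-3.141, 0.0, -0.221]
wrist_force: [-3.2, -3.5, 9.2]
grip_width: 0.155
tcp press mm [-41.   -2.4 137.4] tool x ang rel slot deg 0.21 axis [ 7.e-04  3.e-04 -1.e+00]
13.1 0.16046336752631074 [-2.78846936 -3.05129483  8.23458316] [-0.70867974  0.45477655 -0.19260987]
g2 front (np.float64(42.5), np.float32(24.0)) rear of strip (np.float64(35.5), np.float32(17.0)) base rear (np.float64(-158.0), np.float32(5.4))
t: 13.8
eef_pos: [0.5485, -0.1335, 0.1393]
orientation: [-3.135, -0.003, -0.217]
wrist_force: [-1.4, 8.8, 12.4]
grip_width: 0.158
tcp press mm [-74.   -3.9 139.3] tool x ang rel slot deg 0.44 axis [ 0.0067 -0.0034 -1.    ]
13.85 0.158382417898403 [-0.69821945  7.88042648 11.40942692] [2.10426097 0.0285214  0.32393406]
g3 front (np.float64(56.0), np.float32(20.8)) rear of strip (np.float64(49.0), np.float32(15.9)) base rear (np.float64(-158.0), np.float32(6.4))
```

```bash
python3 -m crank '{"offset":[[1.5,8,2],[3,16,3],[4.5,24,2.5],[6,32,0.5],[6,32.5,0],[6,32.5,0]],"rotation":[[0,0,0],[0,0,0],[0,0,0],[0,0,0],[0,0,0],[0,0,0]],"fingers":[0,0,0,0,0,0]}'
python3 chk.py g4; python3 jaw.py g4
python3 -m crank '{"offset":[[-1.8,-8,1.5],[-3.6,-16,2.5],[-4.7,-21,2.5],[-5.4,-24,2.5],[-5.4,-24,2.5],[-5.4,-24,2.5]],"rotation":[[0,0,0],[0,0,0],[0,0,0],[0,0,0],[0,0,0],[0,0,0]],"fingers":[0,0,0,0,0,0]}'
python3 chk.py g5; python3 jaw.py g5
```

```text
t: 14.45
eef_pos: [0.555, -0.1012, 0.1406]
orientation: [-3.135, -0.004, -0.22]
wrist_force: [-1.5, -2.2, 11.1]
grip_width: 0.161
tcp press mm [-41.   -3.  140.6] tool x ang rel slot deg 0.29 axis [ 0.0064 -0.0042 -1.    ]
14.5 0.15396479493458837 [-2.45996657 -1.24574993 11.24250418] [-0.31490447  0.42651101 -0.5727655 ]
g4 front (np.float64(55.5), np.float32(22.0)) rear of strip (np.float64(48.5), np.float32(17.0)) base rear (np.float64(-158.0), np.float32(5.2))
t: 15.1
eef_pos: [0.5509, -0.1195, 0.1455]
orientation: [-3.129, -0.005, -0.219]
wrist_force: [-2.9, 11.0, 18.0]
grip_width: 0.155
tcp press mm [-59.8  -3.1 145.5] tool x ang rel slot deg 0.34 axis [ 0.0129 -0.005  -0.9999]
15.15 0.1508579360479625 [-4.41984929 10.42279836 17.4838941 ] [ 2.58079882  0.75089224 -0.56353546]
g5 front (np.float64(63.5), np.float32(21.7)) rear of strip (np.float64(56.5), np.float32(16.3)) base rear (np.float64(-158.5), np.float32(6.5))
```

The TCP has crept up to 145 mm and the opening is shrinking, so the fingers are sliding up off the round grip. I'll loosen slightly, go lower and regrip.

```bash
python3 -m crank '{"offset":[[0,0,0],[0,0,-5],[0,0,-10],[0,0,-14],[0,0,-14],[0,0,-14],[0,0,-14],[0,0,-14]],"rotation":[[-0.6,0.2,0],[-0.6,0.2,0],[-0.6,0.2,0],[-0.6,0.2,0],[-0.6,0.2,0],[-0.6,0.2,0],[-0.6,0.2,0],[-0.6,0.2,0]],"fingers":[23,23,23,23,0,0,0,0]}'
python3 chk.py g6; python3 jaw.py g6
```

```text
t: 15.95
eef_pos: [0.5504, -0.1189, 0.1304]
orientation: [-3.139, -0.002, -0.219]
wrist_force: [1.8, 6.1, -0.7]
grip_width: 0.167
tcp press mm [-59.4  -2.5 130.4] tool x ang rel slot deg 0.32 axis [ 0.003  -0.0022 -1.    ]
16.0 0.163839476256768 [ 1.77901598  5.55963477 -1.22766416] [ 1.24650742 -0.40647475 -0.06987876]
g6 front (np.float64(64.0), np.float32(22.7)) rear of strip (np.float64(56.5), np.float32(16.6)) base rear (np.float64(-158.0), np.float32(6.1))
```

```bash
python3 -m crank '{"offset":[[-1.1,-5,0],[-2.2,-10,0],[-2.2,-10,0],[-2.2,-10,0]],"rotation":[[0,0,0],[0,0,0],[0,0,0],[0,0,0]],"fingers":[0,0,0,0]}'
python3 chk.py g7; python3 jaw.py g7
```

```text
t: 16.4
eef_pos: [0.5492, -0.1246, 0.1305]
orientation: [-3.133, -0.002, -0.217]
wrist_force: [2.1, 13.1, 5.6]
grip_width: 0.168
tcp press mm [-65.1  -2.5 130.5] tool x ang rel slot deg 0.43 axis [ 0.0086 -0.0023 -1.    ]
16.45 0.1649915796519936 [ 2.0868434  12.44224849  4.40601472] [ 3.12207316 -0.51712231 -0.10830081]
g7 front (np.float64(66.0), np.float32(22.7)) rear of strip (np.float64(58.5), np.float32(16.3)) base rear (np.float64(-158.0), np.float32(6.4))
```

```bash
python3 -m crank '{"offset":[[-1.4,-6,0],[-2,-9,0],[-2,-9,0],[-2,-9,0]],"rotation":[[0,0,0],[0,0,0],[0,0,0],[0,0,0]],"fingers":[0,0,0,0]}'
python3 chk.py g8; python3 jaw.py g8
python3 - <<'E'
import cv2,numpy as np
a,b=[cv2.resize(cv2.convertScaleAbs(cv2.imread(f'pics/{n}.png')[60:210,30:300],alpha=2.0,beta=20),(540,300),interpolation=2) for n in('g2','g8')]
cv2.imwrite('pics/g28.png',np.vstack([a,b]))
E
```

```text
t: 16.85
eef_pos: [0.5481, -0.1292, 0.1307]
orientation: [-3.128, -0.002, -0.215]
wrist_force: [2.3, 13.2, 5.8]
grip_width: 0.164
tcp press mm [-69.8  -2.5 130.7] tool x ang rel slot deg 0.53 axis [ 0.014  -0.0023 -0.9999]
16.9 0.16411521382176567 [ 1.59933768 13.47036085  5.58255899] [ 3.06799269 -0.46061797 -0.12633046]
g8 front (np.float64(67.5), np.float32(21.9)) rear of strip (np.float64(60.0), np.float32(15.9)) base rear (np.float64(-158.0), np.float32(6.4))
```

View pics/g28.png

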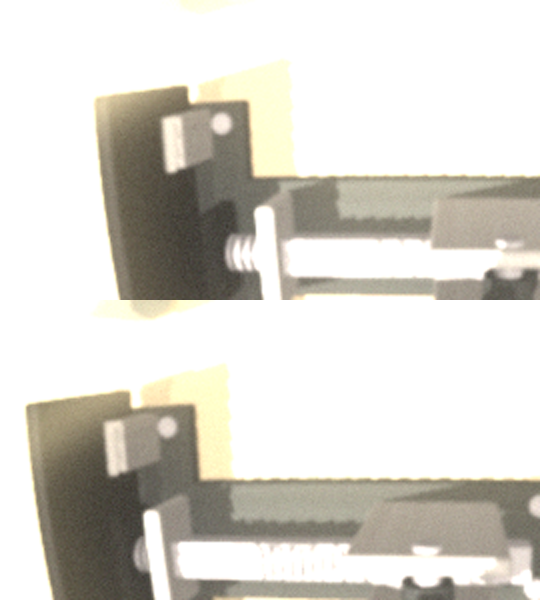

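```bash
python3 - <<'E'
from jaw import *
xs=np.arange(35,95,.5)
for n,u,v in(('g2',228,252),('g8',134,253)):
    T=np.load(f'pics/{n}.npy');T[:3,3]+=T[:3,:3]@np.r_[c[:2],0]
    px=(np.array([u/2+30,v/2+60])-cc)/(1+c[2])+cc
    for z in(.030,.036):print(n,z,(Rz.T@(onz('wrist',px,z,T)-o)*1e3).round(1))
o_=robot.get_obs();print(o_['t'],o_['wrist_force'])
E
```

```text
g2 0.03 [64.   1.4 30. ]
g2 0.036 [61.5 -0.6 36. ]
g8 0.03 [86.1  1.1 30. ]
g8 0.036 [82.2 -0.9 36. ]
16.9 [ 1.59933768 13.47036085  5.58255899]
```

```bash
python3 - <<'E'
from jaw import *
def X(n,px,z):
    T=np.load(f'pics/{n}.npy');T[:3,3]+=T[:3,:3]@np.r_[c[:2],0]
    return (Rz.T@(onz('wrist',(np.array(px)-cc)/(1+c[2])+cc,z,T)-o)*1e3).round(1)
v=lambda u,w:(u*.64,w*.64);cr=lambda u,w:(u/2+30,(w-300*(w>300))/2+60)
print('base step',X('w8',v(441,215),.01),X('w9',v(269,205),.01),X('g2',cr(249,177),.01),X('g8',cr(196,480),.01))
print('screw',X('w8',v(428,174),.012),X('w9',v(250,175),.012),X('g2',cr(222,124),.012),X('g8',cr(167,427),.012))
# edge-based: wide flange's rear edge (y -55..-35), falling/rising
xs=np.arange(45,80,.5)
for n in('w8','w9','g0','g2','g4','g7','g8'):print(n,edge(xs,prof(n,xs,np.arange(-44,-36),10),False),edge(xs,prof(n,xs,np.arange(-44,-36),10),True))
E
```

```text
base step [ 56.6 -25.5  10. ] [ 55.3 -32.9  10. ] [ 57.3 -30.3  10. ] [ 56.8 -30.3  10. ]
screw [ 67.1 -57.1  12. ] [ 68.8 -57.2  12. ] [ 68.9 -57.   12. ] [ 69.8 -57.2  12. ]
w8 (np.float64(57.0), np.float32(6.9)) (np.float64(72.5), np.float32(5.6))
w9 (np.float64(56.0), np.float32(7.9)) (np.float64(75.5), np.float32(0.7))
g0 (np.float64(55.5), np.float32(10.7)) (np.float64(60.0), np.float32(0.7))
g2 (np.float64(55.5), np.float32(10.7)) (np.float64(76.0), np.float32(0.9))
g4 (np.float64(55.5), np.float32(10.7)) (np.float64(76.5), np.float32(0.8))
g7 (np.float64(55.0), np.float32(9.9)) (np.float64(77.0), np.float32(0.9))
g8 (np.float64(55.0), np.float32(9.5)) (np.float64(77.0), np.float32(0.7))
```

The fixed base step reads 55–57 mm in every view, so the jaw measurement can be trusted to within 1–2 mm, which puts the pad about 8–9.5 mm in. I'll nudge it slightly deeper, towards the middle of the allowed band.

```bash
python3 -m crank '{"offset":[[-1.3,-6,0],[-1.8,-8,0],[-1.8,-8,0],[-1.8,-8,0],[-1.8,-8,0],[-1.8,-8,0],[-1.8,-8,0],[-1.8,-8,0]],"rotation":[[-0.4,0,0],[-0.7,0,0],[-0.7,0,0],[-0.7,0,0],[-0.7,0,0],[-0.7,0,0],[-0.7,0,0],[-0.7,0,0]],"fingers":[0,0,0,0,0,0,0,0]}'
python3 chk.py g9; python3 jaw.py g9
python3 - <<'E'
from jaw import *
# phone top-edge check at z=.085: dark band between bright lip/desk
xs=np.arange(75,110,.5)
for n in('w8','g9'):
  for y0 in(-72,-60):print(n,y0,edge(xs,prof(n,xs,np.arange(y0,y0+5),85),True),edge(xs,prof(n,xs,np.arange(y0,y0+5),85),False))
E
```

```text
t: 17.7
eef_pos: [0.5476, -0.1318, 0.1306]
orientation: [-3.133, -0.005, -0.213]
wrist_force: [2.3, 14.6, 3.7]
grip_width: 0.164
tcp press mm [-72.6  -2.6 130.6] tool x ang rel slot deg 0.67 axis [ 0.0087 -0.0052 -0.9999]
17.75 0.16732710740540954 [ 4.29915366 14.64880004  4.18244804] [ 3.52347608 -0.70888852 -0.15617639]
g9 front (np.float64(68.0), np.float32(21.8)) rear of strip (np.float64(61.0), np.float32(15.9)) base rear (np.float64(-158.0), np.float32(6.6))
w8 -72 (np.float64(93.5), np.float32(7.2)) (np.float64(84.0), np.float32(3.7))
w8 -60 (np.float64(101.5), np.float32(10.1)) (np.float64(107.0), np.float32(15.5))
g9 -72 (np.float64(98.0), np.float32(15.0)) (np.float64(84.5), np.float32(0.3))
g9 -60 (np.float64(98.0), np.float32(15.1)) (np.float64(106.5), np.float32(-0.0))
```

```bash
python3 - <<'E'
from jaw import *
xs=np.arange(75,110,.25)
for n in('w9','g0','g1','g2','g3','g4','g5','g6','g7','g8','g9'):print(n,[edge(xs,prof(n,xs,np.arange(y0,y0+8),85),True) [0] for y0 in(-72,-60,-45,-20)])
E
```

```text
w9 [np.float64(93.8), np.float64(93.8), np.float64(93.8), np.float64(93.8)]
g0 [np.float64(93.8), np.float64(93.8), np.float64(93.8), np.float64(93.8)]
g1 [np.float64(94.2), np.float64(94.2), np.float64(94.0), np.float64(94.2)]
g2 [np.float64(93.8), np.float64(93.8), np.float64(93.8), np.float64(93.8)]
g3 [np.float64(94.2), np.float64(94.2), np.float64(94.2), np.float64(94.2)]
g4 [np.float64(93.8), np.float64(93.8), np.float64(93.8), np.float64(93.8)]
g5 [np.float64(98.0), np.float64(98.0), np.float64(98.0), np.float64(98.0)]
g6 [np.float64(98.0), np.float64(98.0), np.float64(97.8), np.float64(98.0)]
g7 [np.float64(98.0), np.float64(98.0), np.float64(98.0), np.float64(98.0)]
g8 [np.float64(98.2), np.float64(98.0), np.float64(98.0), np.float64(98.0)]
g9 [np.float64(98.2), np.float64(98.2), np.float64(98.0), np.float64(98.0)]
```

The phone's top edge moved from 93.8 to 98.0 when the pad met it. That equals the slot's 4 mm of slack, so my press frame reads about 3 mm too far along x, and the pad is really only about 6–7 mm in. There was no spring-back at g6, which caps it at about 9.5 mm. I'll draw roughly another 2.5 mm of bar travel.

```bash
python3 -m crank '{"offset":[[-1.3,-6,0],[-2,-9,0],[-2.5,-11,0],[-2.5,-11,0],[-2.5,-11,0],[-2.5,-11,0]],"rotation":[[0,0,0],[0,0,0],[0,0,0],[0,0,0],[0,0,0],[0,0,0]],"fingers":[0,0,0,0,0,0]}'
python3 chk.py h0; python3 jaw.py h0
```

```text
t: 18.35
eef_pos: [0.547, -0.1346, 0.1303]
orientation: [-3.123, -0.006, -0.209]
wrist_force: [4.6, 19.6, 2.6]
grip_width: 0.162
tcp press mm [-75.4  -2.6 130.3] tool x ang rel slot deg 0.86 axis [ 0.019  -0.0055 -0.9998]
18.4 0.16539864935144227 [ 4.4857661  19.7988036   1.33607515] [ 4.97910719 -1.16083344 -0.27278341]
h0 front (np.float64(69.0), np.float32(21.3)) rear of strip (np.float64(62.0), np.float32(15.7)) base rear (np.float64(-158.0), np.float32(6.4))
```

The force rises because the tool stays upright while the lever leans, so the fingers bind on it. I'll tilt the tool with the lever.

```bash
python3 -m crank '{"offset":[[-0.7,-3,0],[-1.3,-6,0],[-1.3,-6,0],[-1.3,-6,0],[-1.3,-6,0],[-1.3,-6,0]],"rotation":[[3,-0.7,0],[6,-1.4,0],[9,-2,0],[9,-2,0],[9,-2,0],[9,-2,0]],"fingers":[0,0,0,0,0,0]}'
python3 chk.py h1; python3 jaw.py h1
```

```text
t: 19.0
eef_pos: [0.5464, -0.1363, 0.1299]
orientation: [-2.956, -0.006, -0.209]
wrist_force: [5.3, 13.3, -1.3]
grip_width: 0.165
tcp press mm [-77.2  -2.5 129.9] tool x ang rel slot deg 0.9 axis [ 0.1845 -0.0032 -0.9828]
19.05 0.1629104280026451 [ 5.16965294 13.31885607 -0.17421309] [ 2.47804233 -1.11741257 -0.28690527]
h1 front (np.float64(70.0), np.float32(18.6)) rear of strip (np.float64(63.5), np.float32(14.7)) base rear (np.float64(-158.5), np.float32(9.0))
```

```bash
for i in 1 2 3 4; do python3 chk.py s$i; done; python3 jaw.py s1 s4; python3 - <<'E'
from jaw import *
xs=np.arange(75,110,.25)
for n in('h1','s4'):print(n,[edge(xs,prof(n,xs,np.arange(y0,y0+8),85),True)[0] for y0 in(-72,-60,-45,-20)])
xs=np.arange(45,80,.5);print(edge(xs,prof('s4',xs,np.arange(-44,-36),10),False))
ys=np.arange(-95,-55,.5);a=np.array([prof('s4',np.arange(90,95),[y],85).mean() for y in ys]);print('phone far end y (model)',edge(ys,a,False))
E
```

```text
tcp press mm [-77.2  -2.4 129.9] tool x ang rel slot deg 0.91 axis [ 0.1844 -0.0032 -0.9829]
19.1 0.15878375842957201 [ 5.92008128 12.86187537 -1.42526033] [ 2.4388081  -1.04857159 -0.25905979]
tcp press mm [-77.2  -2.5 129.9] tool x ang rel slot deg 0.91 axis [ 0.1844 -0.0033 -0.9829]
19.15 0.1665540001112701 [ 5.1208014  11.67009367 -0.8509937 ] [ 2.43577579 -1.09128529 -0.22798881]
tcp press mm [-77.2  -2.5 129.9] tool x ang rel slot deg 0.91 axis [ 0.1843 -0.0032 -0.9829]
19.2 0.15759224929677718 [ 6.26229484 12.99034156 -0.63098767] [ 2.45655547 -1.04509298 -0.24832521]
tcp press mm [-77.2  -2.5 129.9] tool x ang rel slot deg 0.91 axis [ 0.1843 -0.0032 -0.9829]
19.25 0.16091408664698256 [ 6.07492175 12.84567533 -1.18398618] [ 2.43885928 -1.08123693 -0.23521131]
s1 front (np.float64(69.5), np.float32(18.7)) rear of strip (np.float64(63.5), np.float32(14.5)) base rear (np.float64(-158.5), np.float32(8.8))
s4 front (np.float64(69.5), np.float32(18.7)) rear of strip (np.float64(63.5), np.float32(14.6)) base rear (np.float64(-158.5), np.float32(8.9))
h1 [np.float64(98.5), np.float64(98.2), np.float64(98.0), np.float64(98.2)]
s4 [np.float64(98.2), np.float64(98.2), np.float64(98.0), np.float64(98.0)]
(np.float64(53.5), np.float32(9.4))
phone far end y (model) (np.float64(-78.0), np.float32(16.1))
```

The pose is stable, with the phone flush, straight and centred. Handing in.

```bash
python3 -c "
from plant import job;print(job.hand_in())"
```

```text
the job is handed in; nothing more can be done
None
```

I moved the phone from its stand into the press slot and let go. I then pumped the lever with two near-full strokes and one partial stroke, and handed in at about 19 s still holding the lever. The hand-in gave no verdict.

**Last checks:**
- **Phone:** it is straight along the slot and against the back plate. Its far end reads 78 mm from centre against 75 mm expected, so it is centred to within a few mm.
- **Pad:** I estimate it is pushed in about 8.5–9 mm, and at most about 11.5 mm (allowed 6–15 mm). This comes from jaw movement in the images, not a direct reading.
- **Lever:** about 13–14 N at the wrist, and the pose was steady over the last four readings.

**What disagreed or went wrong:**
- **Press position:** my fitted frame read about 3 mm too far along x. I saw this when the pad slid the phone the full 4 mm of slot slack, and then drew the lever further.
- **Pad depth:** the lever force and the visible coil gave unreliable values for how far the pad was in, so I didn't use them.
- **Grip:** the fingers crept up the round lever grip during the third stroke. I loosened them, went lower and regripped, and near the end tilted the tool to follow the lever.

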